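# Hook a dropped buckle out from under the kit tray

### The job

The orange buckle has dropped into the narrow gap beside the first-aid case, under the clear tray. Take the bent hook from its stand, fish the buckle out of the gap with it until it lies wholly on the green mat, and hang the hook back on its stand as it was. Touch the buckle only with the hook, press only lightly (under 10 N) on the padded floor of the gap, do not strain against the case and box (under 20 N), and leave the other things where they are.

Things in the scene. Friction and masses are not known exactly. Their poses are not given: they have to be found in the camera images.
- station: Fixed: black open first-aid case, blue supply box (both 56 mm high) and the gap between. Origin: middle of the gap's mouth at table height; +x runs into the gap, away from the robot, +y to the case, z up. Gap: 30 mm wide (y -15 to 15), x 0 to 150 mm, then a back wall. Case x 0 to 270, y 15 to 235 mm; box y -85 to -15 mm. A raised black tray, only a picture, is at x 255 to 345 mm.
- tray_edge (a point): Middle of the lower near edge of the fixed clear plastic tray, 50 mm in from the gap's mouth, 56 mm above the table. The tray roofs the gap from here to the gap's end (in front of it the gap is open at the top); its rim is 86 mm above the table. Axes as the station's.
- mat_center (a point): Middle of the upper face of the fixed green mat, 6 mm above the table. The mat measures 120 mm along the station's x, from the gap's mouth towards the robot, and 160 mm across. Axes as the station's.
- liner: White padded strip that is the floor of the gap, 150 x 30 mm. Origin: middle of its near edge at the mouth, on its upper face, 9 mm above the table; axes as the station's. It gives straight down under load like stiff foam, about 4 N per mm, at most 5 mm.
- buckle_center (a point): Centre of the dropped orange plastic strap buckle, a flat frame with a middle bar, 36 mm long (its x) x 22 mm wide x 7 mm thick, about 25 g. It starts flat on the padded strip under the clear tray, its length along the gap within 8 degrees, its centre 70 to 92 mm in from the mouth.
- buckle: The same orange buckle; origin under its centre.
- hook_grip (a point): Centre of the hook's upright red handle, 22 x 22 x 50 mm tall; below it a black flange 40 (x) x 44 (y) x 6 mm, its underside 31 mm below this point. Hook mass 135 g, z up. The steel stem under the flange is telescopic and stiffly clamped (slips above 40 N); how far it is drawn out differs each run and is not measured: the blade's lower edge is 131 to 161 mm below this point.
- hook: The same hook; origin in the centre of the flange's underside, same axes. From here a 7 mm steel stem goes straight down, bends, and runs level 85 mm along the hook's +x; there a blade 14 mm wide (y), 5 mm thick (x) points down. The blade's lower edge is 20 mm below the level part's centre line and 24 mm below its top. Blade centre: x = 85 mm, y = 0.
- stand: Fixed grey stand. Origin at table height under the middle of its two top rails, which run along its x, 50 mm long, 24 mm apart, tops 145 mm above the table; side plates 56 mm apart below. The hook hangs with its flange on both rails, level part along the stand's +x between the plates, handle centre 176 mm above the table. It comes out and goes back straight up and down.
- bottle: White bottle with a blue label, diameter 60, 150 mm high, a bystander. Origin under its centre.
- jar: Amber jar, diameter 56, 70 mm high, a bystander. Origin under its centre.
- cup: Steel cup, 80 mm high, diameter 70, a bystander. Origin under its centre.
- tape: Wide roll of white tape lying flat, diameter 70, 25 mm high, a bystander. Origin under its centre.
- roll: Small yellow tape roll, diameter 32, 20 mm high, lying on the blue box beside the open part of the gap, a bystander. Origin under its centre.
- pills: Small amber jar, diameter 34, 50 mm high, standing in the case, a bystander. Origin under its centre.
Not all that is in view belongs to the job. What is shaped like the hook but blue is not meant. Leave any purple look-alike of the stand alone.

How it is judged (in metres and radians):
On the way, in this order (a step that is already met when the one before it is completed fails the run):
1. the hook is lifted clear of its stand (distance of hook_grip from where it was at the start of the episode above 0.1 m), for 0.1 s.
2. the buckle is out of the gap, wholly on the mat (x of buckle_center in the frame of station between -0.115 and -0.02 m and y of buckle_center in the frame of station between -0.07 and 0.07 m and height (world z) of buckle_center below 0.02 m), for 0.2 s.
At the end, for the whole second after the job is handed in: The buckle rests on the green mat, centre 20 to 115 mm in front of the gap's mouth, within 70 mm of its centre line, under 20 mm high; the hook hangs released, at rest, within 7 degrees of upright on its stand's rails, handle centre 168 to 182 mm high, within 15 mm of the stand's centre (all of step 2 and horizontal distance between hook_grip and stand below 0.015 m and z of hook_grip in the frame of stand between 0.168 and 0.182 m and angle between hook_grip's own z axis and vertical below 0.12 rad and contact force between hook and stand above 0.3 N and linear speed of each of buckle, hook below 0.02 m/s); the robot touches nothing.
It fails at once if the fingers or the arm touch the buckle (contact force between any of the fingers, the arm and buckle above 0.1 N).
It fails at once if the hook presses on the padded floor with 10 N or more (contact force between hook and liner above 10 N).
It fails at once if the hook or the robot pushes on the case, box, tray or mat with more than 20 N (contact force between any of hook, the fingers, the arm and station above 20 N).
It fails at once if a bystander is moved more than 20 mm (distance of any of bottle, jar, cup, tape, roll, pills from where it was at the start of the episode above 0.02 m).
It also fails if it takes over 58 s, if anything falls off the work surface, if the arm or the gripper's body presses on something with over 40 N, if the wrist force passes 120 N, or if a joint passes its speed limit or range.

### The arm

A 6-joint arm with a two-finger parallel gripper is mounted at the origin on the work surface. World frame = base frame: x ahead of the robot, y to its left, z up, the work surface at z = 0. Lengths are in mm, angles in rad, forces in N, time in s.
With the tool pointing down it reaches from about 350 to 775 mm from the base axis. Payload 7.3 kg.
Tool frame: the origin (TCP) lies at the very end of the fingers, on their centre line; the grasp point (between the pads) lies 19 mm behind it; z points along the fingers, y is the line along which they close (so a half turn about z gives the same grasp; the last joint's range is limited). The gripper opens to 92 mm and grips with 3 to 60 N. Pads are 19 mm wide; open, the fingers measure 130 mm over their backs; the gripper's body (75 mm by 190 mm) begins 47 mm behind the grasp point.
Start: joints at [-1.34, 0.342, 1.524, -0, 1.275, -0.146], TCP at [193.195, -488.181, 226.741] pointing down, gripper open.
Joint ranges: [-2.53, 2.53], [-0.77, 2.02], [0.04, 2.7], [-1, 4.14], [0.28, 2.66], [-3.11, 3.11]. Speed limits (rad/s): [2.57, 2.57, 3.14, 3.14, 3.14, 3.14].

### API

Orientations are given as [roll, pitch, yaw] about the fixed x, y, z axes, in that order (R = Rz(yaw) Ry(pitch) Rx(roll)).
In Python, from plant import * gives the robot as it stands.
- The arm moves only by the tool arm_command, never from a script. Its arguments are lists of equal length, an entry for each row: "gripper": the finger opening in mm, from 0 to 91.8; "dp": the shift along the tool's x, y, z in units of 25 mm (1.0 is 25 mm), a list of three; "twist": the turn about the tool's z in units of 5 degrees (1.0 is 5 degrees). A call has exactly 5 rows; each row shifts and turns the commanded pose from where the row before left it, along the tool's axes as they then stand; what a row does not reach is not made up. A row lasts 1/8 s, in which the tool goes at most 62.5 mm and 10.7 degrees, less where a joint would pass 70% of its speed; a pose out of reach is approached as far as the arm can. A call is refused whole if a number of a shift passes 1 or a number of a turn 1, either way. A call with a gripper value outside its range is refused whole. The fingers move at their own pace and stop on an object; the grip force is fixed at half the most. Time passes only in rows, so rows that do not move let the fingers close, or fill a call up. It gives the time, the measured TCP pose, the force, the opening and the grip force at its end, in the units of the state.
- get_obs(): the state, without advancing time (a new reading comes with each control period).
- capture(name): name is "scene" or "top"; returns the picture (480x640x3 uint8, red, green, blue); there is no depth.
- get_calibration(name): a dict with "mtx" (3x3 intrinsics, pixels), "position" and "attitude" of the camera in the world. Camera axes: x right, y down, z forward; pixel columns grow to the right and rows downward; lengths in mm; the calibration is good to about 2 mm. A picture is of the moment at which its call begins. get_calibration takes no time and is no camera call.
- close_job(): hands the job in; it is judged then, once.
The state is a dict: "time": time; "joint_positions": joint angles; "dq": joint speeds; "tau": joint torques, N m; "tool_pos": TCP position; "tcp_rot": TCP orientation; "contact_force": force on the tool from outside, world axes, zero at the start; "moment": the same for the moment, N m; "grip_width": finger opening in mm; "finger_force": force on a finger pad.
Only numpy, scipy, OpenCV 4.12 (cv2) and the standard library are available. Lean on these libraries where they do the work, as an engineer would, in place of code of your own. Each camera call takes 0.05 s, during which the arm holds its last target. There are 200 camera calls.

## Working session

There is one attempt and no reset: what is moved stays moved. The work goes in short steps, Python scripts to look and compute and a tool call to move; the robot and the scene stay as the last step left them, time stands still between calls to the robot, and variables do not carry over. Pictures are saved under pics/ and viewed, at most 10 in all, crops included, and the job is handed in when it is done.

Besides the shell and the picture viewer there is one more tool, called after ">>>" as name([rows], argument=value, ...), one row to a line, values as JSON. arm_command: Moves the arm, as the interface text tells. Its arguments: {"type":"object","properties":{"gripper":{"type":"array"},"dp":{"type":"array"},"twist":{"type":"array"}},"required":["gripper","dp","twist"]}

```bash
mkdir -p pics; ls
python3 - <<'E'
from plant import *
import cv2
for n in("scene","top"):
    im=capture(n); cv2.imwrite(f"pics/{n}0.png",cv2.cvtColor(im,cv2.COLOR_RGB2BGR)); c=get_calibration(n); print(n,c)
o=get_obs();print(o)
E
```

```text
pics
scene {'mtx': array([[442.81763469,   0.        , 316.46679069],
       [  0.        , 442.81763469, 242.10233187],
       [  0.        ,   0.        ,   1.        ]]), 'position': array([941.48227397, 413.41724781, 741.15526039]), 'attitude': array([-2.35679341, -0.009159  ,  2.39962025])}
top {'mtx': array([[522.34838503,   0.        , 312.46534997],
       [  0.        , 522.34838503, 246.52873699],
       [  0.        ,   0.        ,   1.        ]]), 'position': array([ 369.0157834 ,  -56.73873902, 1202.4006483 ]), 'attitude': array([-3.01794167,  0.01893722, -1.55710492])}
{'time': 0.1, 'joint_positions': array([-1.33995442e+00,  3.42667479e-01,  1.52487957e+00,  8.72413620e-06,
        1.27540860e+00, -1.45995837e-01]), 'dq': array([-0.00044758,  0.00013083, -0.00218726, -0.00037227,  0.00066437,
       -0.0019497 ]), 'tau': array([ 1.14159568e-03, -4.32005417e+01, -2.44694513e+01,  7.19239796e-02,
        5.25765354e-02, -3.67319103e-05]), 'tool_pos': array([ 193.1357113 , -487.81178276,  226.12160464]), 'tcp_rot': array([-3.14024538e+00, -2.06538337e-04,  3.76835061e-01]), 'contact_force': array([ 0.27198788,  1.02426834, -0.11496214]), 'moment': array([ 0.0038671 ,  0.02288269, -0.05402388]), 'finger_force': 0.0, 'grip_width': 91.77984004780288}
```

View pics/scene0.png

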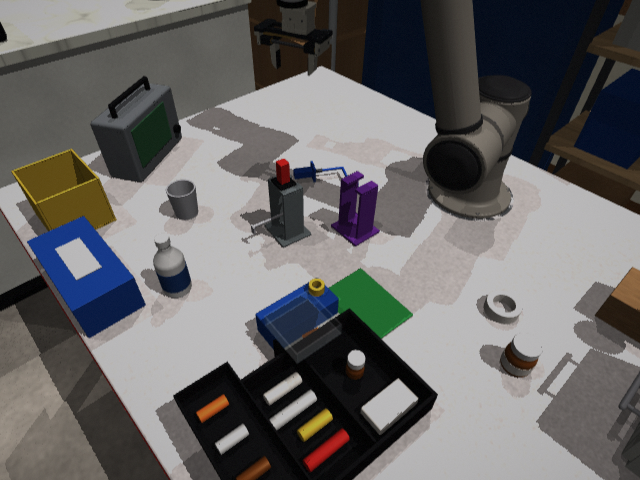

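View pics/top0.png

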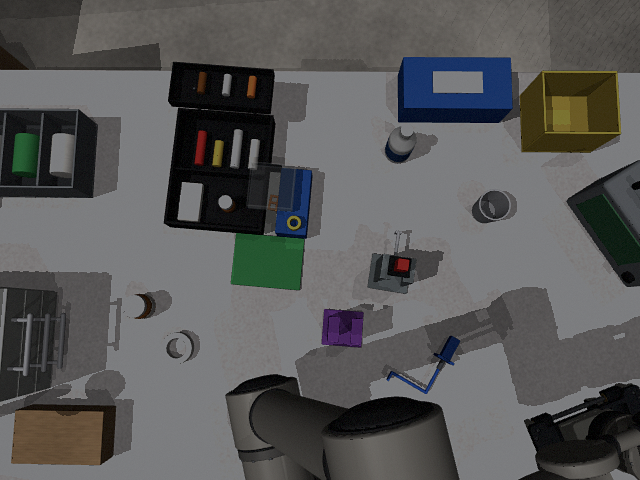

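Candidates: the hook is the red handle in the grey stand, top (402,265) / scene (283,172). The blue hook at top (425,370) and the purple stand at top (343,328) are look-alikes. The buckle should be the orange patch under the tray at top (273,200). The orange sticks in the case, top (252,86) and (203,83), are not it.

```bash
cat > h.py <<'E'
from plant import *
import cv2,numpy as np
from scipy.spatial.transform import Rotation as R
def ray(n,uv):
    c=get_calibration(n); K=c['mtx']; uv=np.atleast_2d(uv).astype(float)
    d=np.c_[(uv-K[:2,2])/[K[0,0],K[1,1]],np.ones(len(uv))]
    return c['position'],d@R.from_euler('xyz',c['attitude']).as_matrix().T
def onz(n,uv,z):
    p,d=ray(n,uv); return p+d*((z-p[2])/d[:,2])[:,None]
def proj(n,P):
    c=get_calibration(n); q=(np.atleast_2d(P)-c['position'])@R.from_euler('xyz',c['attitude']).as_matrix()
    q=q@c['mtx'].T; return q[:,:2]/q[:,2:]
def tri(a,b):
    p,d=ray("scene",a);q,e=ray("top",b);d=d[0];e=e[0]
    s=np.linalg.lstsq(np.c_[d,-e],q-p,rcond=None)[0]; return (p+d*s[0]+q+e*s[1])/2,np.linalg.norm(p+d*s[0]-q-e*s[1])
def mask(im,lo,hi,roi=None):
    h=cv2.cvtColor(im,cv2.COLOR_RGB2HSV); m=cv2.inRange(h,lo,hi)
    if roi is not None:
        x0,y0,x1,y1=roi; k=np.zeros_like(m);k[y0:y1,x0:x1]=1; m=m*k
    return m
def big(m):
    c=cv2.findContours(m,cv2.RETR_EXTERNAL,cv2.CHAIN_APPROX_NONE)[0]; return sorted(c,key=cv2.contourArea)[::-1]
def load(n): return cv2.cvtColor(cv2.imread(n),cv2.COLOR_BGR2RGB)
E
python3 - <<'E'
from h import *
t=load("pics/top0.png");s=load("pics/scene0.png")
g=big(mask(t,(50,120,40),(75,255,255),(220,220,320,300)))[0]
P=onz("top",g[:,0],6)[:,:2].astype(np.float32);r=cv2.minAreaRect(P);print("mat top",r,cv2.boxPoints(r))
g=big(mask(s,(50,120,40),(75,255,255),(300,250,430,360)))[0]
P=onz("scene",g[:,0],6)[:,:2].astype(np.float32);r=cv2.minAreaRect(P);print("mat scene",cv2.boxPoints(r))
for n,im,roi in(("top",t,(370,240,430,290)),("scene",s,(260,150,310,195))):
    m=mask(im,(0,150,60),(8,255,255),roi)|mask(im,(172,150,60),(180,255,255),roi); c=big(m)[0]; r=cv2.minAreaRect(c);print(n,"red",r,cv2.boundingRect(c)); 
    print(onz(n,[r[0]],201 if n=="top" else 176))
    if n=="top": print(cv2.minAreaRect(onz(n,c[:,0],201)[:,:2].astype(np.float32)))
A=cv2.resize(t[140:320,230:440],None,fx=3.6,fy=3.2,interpolation=cv2.INTER_CUBIC)
A=cv2.convertScaleAbs(A,alpha=1.5)
cv2.imwrite("pics/c1.png",A[:600,:800,::-1])
B=np.hstack([cv2.resize(s[150:260,230:320],None,fx=4.4,fy=4.4),cv2.resize(s[260:370,250:345],None,fx=4.2,fy=4.4)])
cv2.imwrite("pics/c2.png",cv2.convertScaleAbs(B,alpha=1.6)[:600,:800,::-1])
E
```

```text
mat top ((482.8794860839844, 72.00727844238281), (159.02005004882812, 119.194091796875), 85.82682037353516) [[417.65442   -2.954979]
 [536.5325   -11.628899]
 [548.10455  146.96954 ]
 [429.2265   155.64346 ]]
mat scene [[423.20224      0.71606445]
 [537.0364      -7.810623  ]
 [548.90576    150.64964   ]
 [435.07166    159.17633   ]]
top red ((402.8499450683594, 264.0499572753906), (11.313708305358887, 11.172287940979004), 8.130102157592773) (397, 258, 12, 13)
[[ 461.33265226 -209.90104449  201.        ]]
((461.35955810546875, -209.81932067871094), (21.517284393310547, 21.55457878112793), 82.45789337158203)
scene red ((284.21502685546875, 170.9171142578125), (24.176860809326172, 11.350400924682617), 75.25643920898438) (276, 159, 14, 26)
[[ 461.7325053  -204.71377005  176.        ]]
```

View pics/c1.png

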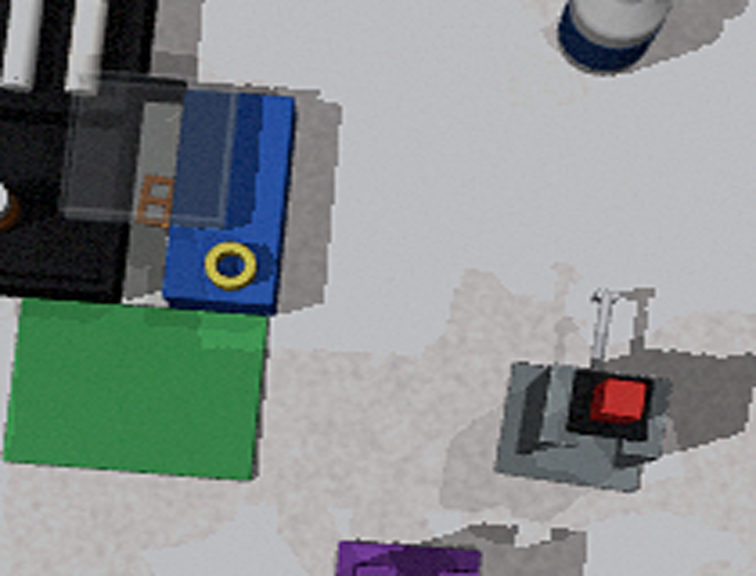

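View pics/c2.png

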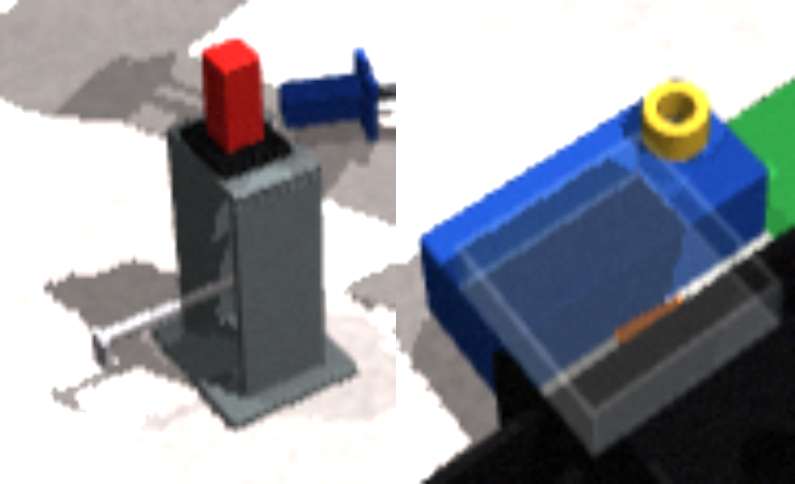

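Crop c1 confirms the red handle on the grey stand at crop (625,398). The orange two-window frame is under the tray edge at crop (155,200), which is top ≈(273,202). Crop c2 shows the blade tip at crop (100,365), which is scene ≈(253,233).

```bash
cat >> h.py <<'E'
def plan(target,yawdeg,rows=None,cur=None):
    """rows (tool-frame units) from the measured pose; rotation spread evenly first come along"""
    o=get_obs(); p=o['tool_pos'] if cur is None else np.array(cur[:3],float)
    y=np.degrees(o['tcp_rot'][2]) if cur is None else cur[3]
    d=np.array(target,float)-p; dy=(yawdeg-y+180)%360-180
    n=rows or int(max(np.ceil(np.abs(d).max()*1.0/25),np.ceil(np.linalg.norm(d)/25),np.ceil(abs(dy)/5),1)); n=-(-n//5)*5
    ys=np.radians(y); out=[]
    for i in range(n):
        a=ys+np.radians(dy)*i/n; x=np.array([np.cos(a),np.sin(a),0]); yy=np.array([np.sin(a),-np.cos(a),0]); s=d/n
        out.append([round(float(s@x)/25,2),round(float(s@yy)/25,2),round(float(-s[2])/25,2)])
    print("n",n,"twist/row",round(-dy/n/5,3),"delta",d.round(1),dy.__round__(2))
    for i in range(0,n,5): print(out[i:i+5])
E
python3 - <<'E'
from h import *
t=load("pics/top0.png");s=load("pics/scene0.png")
print("grip top",tri([283,162.5],[402.8,264]))
print("blade",tri([253,231],[397.2,231.6]))
o=mask(t,(5,90,40),(20,255,255),(262,185,285,215)); c=np.vstack([k for k in big(o)]); print("buckle px",cv2.minAreaRect(c),o.sum()/255)
P=onz("top",c[:,0],15)[:,:2].astype(np.float32);r=cv2.minAreaRect(P);print(r)
o=mask(s,(3,100,40),(20,255,255),(290,315,330,345)); 
cs=big(o);print("scene buckle",[(cv2.boundingRect(k),cv2.contourArea(k)) for k in cs[:3]])
yaw=np.radians(-4.17);M=np.array([542.3,67.7]);X=np.array([np.cos(yaw),np.sin(yaw)]);Y=np.array([-X[1],X[0]])
for q in list(cv2.boxPoints(r))+[r[0]]: print("station xy",(q-M)@X,(q-M)@Y)
if cs:
  k=cs[0]; 
  for q in onz("scene",k[:,0],15)[::4]: print("sc",((q[:2]-M)@X).round(),((q[:2]-M)@Y).round())
# liner white in open part: row profile
for xx in (15,35):
  L=[proj("top",[*(M+X*xx+Y*y),9])[0] for y in range(-24,25,2)]
  print(xx,[(y,int(t[int(round(v)),int(round(u))].mean())) for y,(u,v) in zip(range(-24,25,2),L)])
# stand grey & yaw of level part
print("red yaw rect already -7.5; base:")
g=mask(t,(85,20,50),(115,110,140),(360,240,425,305)); c=big(g)[0]; print(cv2.minAreaRect(onz("top",c[:,0],10)[:,:2].astype(np.float32)))
E
```

```text
grip top (array([ 461.17759724, -209.92288456,  194.93626389]), np.float64(2.2573065553861804))
blade (array([ 548.39382665, -221.77878057,   41.21429155]), np.float64(1.4026357845956299))
buckle px ((272.6999206542969, 202.5999755859375), (8.9095458984375, 15.697771072387695), 8.130102157592773) 87.0
((617.8107299804688, 61.39566421508789), (20.72647476196289, 37.105438232421875), 83.25231170654297)
scene buckle [((302, 327, 16, 11), 26.0)]
station xy 56.769248164361755 -10.315171749227636
station xy 93.83711389910947 -11.983949792873439
station xy 94.76926295698985 8.721554915492206
station xy 57.70139722224215 10.390332959138009
station xy 75.7692555606758 -0.796808416867715
sc 62.0 -7.0
sc 72.0 -7.0
sc 81.0 -8.0
sc 90.0 -9.0
sc 97.0 -9.0
sc 91.0 -4.0
sc 81.0 -5.0
sc 71.0 -5.0
15 [(-24, 57), (-22, 57), (-20, 53), (-18, 49), (-16, 53), (-14, 57), (-12, 64), (-10, 57), (-8, 57), (-6, 55), (-4, 56), (-2, 55), (0, 69), (2, 68), (4, 66), (6, 66), (8, 67), (10, 67), (12, 68), (14, 53), (16, 4), (18, 1), (20, 1), (22, 6), (24, 19)]
35 [(-24, 54), (-22, 55), (-20, 52), (-18, 52), (-16, 54), (-14, 53), (-12, 50), (-10, 58), (-8, 56), (-6, 58), (-4, 56), (-2, 56), (0, 53), (2, 57), (4, 58), (6, 55), (8, 52), (10, 52), (12, 57), (14, 44), (16, 4), (18, 4), (20, 6), (22, 6), (24, 9)]
red yaw rect already -7.5; base:
((458.920166015625, -207.22171020507812), (87.9291763305664, 81.29450988769531), 81.92809295654297)
```

Run:
```python
from h import *
plan([461.3,-209.9,222],82.3)
```

```text
n 20 twist/row -0.607 delta [268.2 277.9  -4.1] 60.71
[[0.7, -0.32, 0.01], [0.72, -0.28, 0.01], [0.73, -0.24, 0.01], [0.74, -0.2, 0.01], [0.75, -0.16, 0.01]]
[[0.76, -0.12, 0.01], [0.77, -0.08, 0.01], [0.77, -0.04, 0.01], [0.77, -0.0, 0.01], [0.77, 0.04, 0.01]]
[[0.77, 0.08, 0.01], [0.76, 0.12, 0.01], [0.76, 0.16, 0.01], [0.75, 0.2, 0.01], [0.73, 0.24, 0.01]]
[[0.72, 0.28, 0.01], [0.7, 0.32, 0.01], [0.69, 0.35, 0.01], [0.67, 0.39, 0.01], [0.65, 0.42, 0.01]]
```

>>> arm_command([
  [0.7,-0.32,0.01],
  [0.72,-0.28,0.01],
  [0.73,-0.24,0.01],
  [0.74,-0.2,0.01],
  [0.75,-0.16,0.01],
], gripper=[91.8,91.8,91.8,91.8,91.8], twist=[-0.61,-0.61,-0.61,-0.61,-0.61])

```text
time: 0.72
tool_pos: [261.1, -418.0, 225.6]
tcp_rot: [3.141, 0.0, 0.647]
contact_force: [-0.5, 0.4, -1.1]
grip_width: 91.7
finger_force: 0.0
```

>>> arm_command([
  [0.76,-0.12,0.01],
  [0.77,-0.08,0.01],
  [0.77,-0.04,0.01],
  [0.77,0,0.01],
  [0.77,0.04,0.01],
], gripper=[91.8,91.8,91.8,91.8,91.8], twist=[-0.61,-0.61,-0.61,-0.61,-0.61])

```text
time: 1.35
tool_pos: [327.9, -348.9, 224.2]
tcp_rot: [3.141, 0.0, 0.913]
contact_force: [0.3, 0.3, 0.5]
grip_width: 91.1
finger_force: 0.0
```

>>> arm_command([
  [0.77,0.08,0.01],
  [0.76,0.12,0.01],
  [0.76,0.16,0.01],
  [0.75,0.2,0.01],
  [0.73,0.24,0.01],
], gripper=[91.8,91.8,91.8,91.8,91.8], twist=[-0.61,-0.61,-0.61,-0.61,-0.61])

```text
time: 1.98
tool_pos: [394.7, -279.1, 223.0]
tcp_rot: [3.141, 0.0, 1.179]
contact_force: [-0.4, 0.6, -0.2]
grip_width: 91.5
finger_force: 0.0
```

>>> arm_command([
  [0.72,0.28,0.01],
  [0.7,0.32,0.01],
  [0.69,0.35,0.01],
  [0.67,0.39,0.01],
  [0.65,0.42,0.01],
], gripper=[91.8,91.8,91.8,91.8,91.8], twist=[-0.61,-0.61,-0.61,-0.61,-0.6])

```text
time: 2.6
tool_pos: [461.4, -209.2, 221.7]
tcp_rot: [3.142, 0.0, 1.444]
contact_force: [-0.2, -1.4, -0.3]
grip_width: 91.3
finger_force: 0.0
```

Run:
```python
from h import *
o=get_obs();print(o['tool_pos'],np.degrees(o['tcp_rot']),o['joint_positions'],o['time'])
plan([461.3,-209.9,157],82.3)
```

```text
[ 461.37146368 -209.1551498   221.69248454] [1.79996608e+02 4.98082476e-03 8.27460107e+01] [-5.76986309e-01  3.12531003e-01  1.58190302e+00 -5.53642929e-05
  1.24706749e+00 -4.50362705e-01] 2.6
n 5 twist/row 0.018 delta [ -0.1  -0.7 -64.7] -0.45
[[-0.01, 0.0, 0.52], [-0.01, 0.0, 0.52], [-0.01, 0.0, 0.52], [-0.01, 0.0, 0.52], [-0.01, 0.0, 0.52]]
```

>>> arm_command([
  [-0.03,0,0.6],
  [0,0,0.6],
  [0,0,0.6],
  [0,0,0.5],
  [0,0,0.29],
], gripper=[91.8,91.8,91.8,91.8,91.8], twist=[0.1,0,0,0,0])

```text
time: 3.22
tool_pos: [460.1, -211.1, 155.9]
tcp_rot: [-3.14, -0.0, 1.431]
contact_force: [-0.3, 0.2, -0.6]
grip_width: 92.0
finger_force: 0.0
```

>>> arm_command([
  [0,0,0],
  [0,0,0],
  [0,0,0],
  [0,0,0],
  [0,0,0],
], gripper=[15,15,15,15,15], twist=[0,0,0,0,0])

```text
time: 3.85
tool_pos: [460.7, -211.1, 157.1]
tcp_rot: [3.141, 0.0, 1.432]
contact_force: [0.3, -0.3, 0.1]
grip_width: 46.6
finger_force: 0.0
```

>>> arm_command([
  [0,0,0],
  [0,0,0],
  [0,0,0],
  [0,0,0],
  [0,0,0],
], gripper=[15,15,15,15,15], twist=[0,0,0,0,0])

```text
time: 4.47
tool_pos: [460.7, -211.1, 157.0]
tcp_rot: [3.141, 0.0, 1.432]
contact_force: [1.0, 0.1, 0.4]
grip_width: 21.9
finger_force: 30.0
```

>>> arm_command([
  [0,0,-0.4],
  [0,0,-0.8],
  [0,0,-1],
  [0,0,-1],
  [0,0,-1],
], gripper=[15,15,15,15,15], twist=[0,0,0,0,0])

```text
time: 5.1
tool_pos: [460.4, -210.9, 263.3]
tcp_rot: [-3.141, 0.0, 1.432]
contact_force: [0.8, 0.1, -1.8]
grip_width: 22.0
finger_force: 30.0
```

>>> arm_command([
  [0,0,-0.8],
  [0,0,-0.6],
  [0,0,-0.4],
  [0,0,0],
  [0,0,0],
], gripper=[15,15,15,15,15], twist=[0,0,0,0,0])

```text
time: 5.72
tool_pos: [460.4, -210.9, 306.3]
tcp_rot: [-3.14, -0.0, 1.432]
contact_force: [-0.8, -0.4, -1.7]
grip_width: 21.9
finger_force: 30.0
```

Run:
```python
from h import *
o=get_obs();print(o['tool_pos'],np.degrees(o['tcp_rot']),o['contact_force'],o['time'])
plan([492.4,71.3,307],85.83)
```

```text
[ 460.36141555 -210.89082972  306.341848  ] [-1.79934365e+02 -2.61416528e-02  8.20389910e+01] [-0.81409038 -0.41830916 -1.7174117 ] 5.725
n 15 twist/row -0.051 delta [ 32.  282.2   0.7] 3.79
[[0.76, -0.02, -0.0], [0.76, -0.02, -0.0], [0.76, -0.01, -0.0], [0.76, -0.01, -0.0], [0.76, -0.01, -0.0]]
[[0.76, -0.0, -0.0], [0.76, 0.0, -0.0], [0.76, 0.0, -0.0], [0.76, 0.01, -0.0], [0.76, 0.01, -0.0]]
[[0.76, 0.01, -0.0], [0.76, 0.02, -0.0], [0.76, 0.02, -0.0], [0.76, 0.02, -0.0], [0.76, 0.03, -0.0]]
```

>>> arm_command([
  [0.76,-0.02,0],
  [0.76,-0.02,0],
  [0.76,-0.01,0],
  [0.76,-0.01,0],
  [0.76,-0.01,0],
], gripper=[15,15,15,15,15], twist=[-0.05,-0.05,-0.05,-0.05,-0.05])

```text
time: 6.35
tool_pos: [471.4, -115.0, 307.0]
tcp_rot: [3.141, 0.0, 1.455]
contact_force: [-0.3, -0.4, -1.1]
grip_width: 21.9
finger_force: 30.0
```

>>> arm_command([
  [0.76,0,0],
  [0.76,0,0],
  [0.76,0,0],
  [0.76,0.01,0],
  [0.76,0.01,0],
], gripper=[15,15,15,15,15], twist=[-0.05,-0.05,-0.05,-0.05,-0.05])

```text
time: 6.98
tool_pos: [482.0, -20.6, 307.1]
tcp_rot: [3.141, 0.0, 1.476]
contact_force: [0.2, -0.3, -2.4]
grip_width: 21.6
finger_force: 30.0
```

>>> arm_command([
  [0.76,0.01,0],
  [0.76,0.02,0],
  [0.76,0.02,0],
  [0.76,0.02,0],
  [0.76,0.03,0],
], gripper=[15,15,15,15,15], twist=[-0.06,-0.05,-0.05,-0.05,-0.05])

```text
time: 7.6
tool_pos: [492.4, 73.8, 307.0]
tcp_rot: [3.142, 0.0, 1.499]
contact_force: [0.7, 0.7, -1.9]
grip_width: 21.6
finger_force: 30.0
```

>>> arm_command([
  [0,0,0.5],
  [0,0,0.5],
  [0,0,0.5],
  [0,0,0.5],
  [0,0,0],
], gripper=[15,15,15,15,15], twist=[0,0,0,0,0])

```text
time: 8.22
tool_pos: [492.1, 71.9, 255.7]
tcp_rot: [-3.139, 0.0, 1.498]
contact_force: [-0.5, -0.6, -1.5]
grip_width: 21.9
finger_force: 30.0
```

Run:
```python
from h import *
t=capture("top");s=capture("scene");cv2.imwrite("pics/top1.png",t[:,:,::-1]);cv2.imwrite("pics/scene1.png",s[:,:,::-1])
o=get_obs();p=o['tool_pos'];print(p,np.degrees(o['tcp_rot']),o['contact_force'])
a=o['tcp_rot'][2]-np.pi/2;b=p+np.array([85*np.cos(a),85*np.sin(a),0])
for L in(131,146,161): print(L,proj("top",[*b[:2],p[2]+19-L]),proj("scene",[*b[:2],p[2]+19-L]))
u,v=proj("scene",[*b[:2],p[2]+19-146])[0].astype(int); x0=u-60;y0=v-60
A=cv2.resize(s[y0:y0+110,x0:x0+100],None,fx=4,fy=4,interpolation=cv2.INTER_NEAREST);print("scene crop",x0,y0)
u,v=proj("top",[*b[:2],p[2]+19-146])[0].astype(int);x1=u-45;y1=v-50
B=cv2.resize(t[y1:y1+110,x1:x1+100],None,fx=4,fy=4,interpolation=cv2.INTER_NEAREST);print("top crop",x1,y1)
cv2.imwrite("pics/c3.png",cv2.convertScaleAbs(np.hstack([A,B]),alpha=1.6)[:,:,::-1])
```

```text
[492.8104635   71.99113826 257.05239733] [1.79990437e+02 4.42402644e-03 8.58160349e+01] [-0.16278696 -0.22588774 -1.29450477]
131 [[264.16222369 208.72924245]] [[332.35659301 279.82002286]]
146 [[264.95630589 210.12901326]] [[332.06518259 285.27254869]]
161 [[265.72903696 211.49114729]] [[331.78152258 290.58005786]]
scene crop 272 225
top crop 219 160
```

View pics/c3.png

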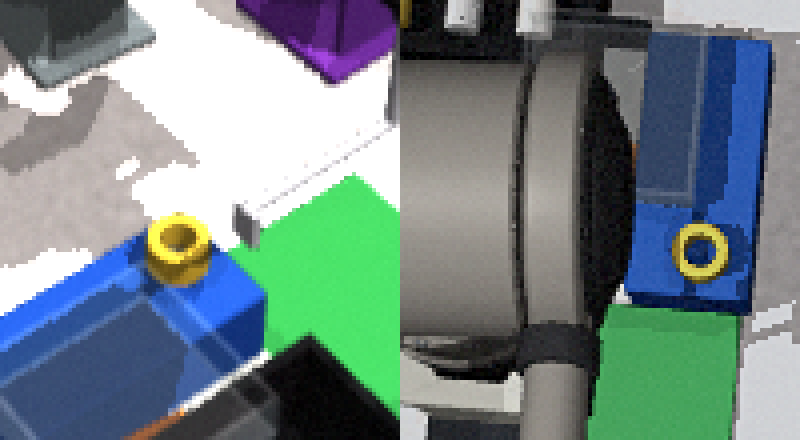

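The scene crop shows the blade's lower edge at about pixel (334,285). That puts it about 145 mm below the grip. I'll lower into the open part of the gap and probe the liner lightly.

>>> arm_command([
  [-0.05,0,0.8],
  [0,0,0.8],
  [0,0,0.8],
  [0,0,0.6],
  [0,0,0.4],
], gripper=[15,15,15,15,15], twist=[0,0,0,0,0])

```text
time: 8.95
tool_pos: [492.8, 70.9, 171.8]
tcp_rot: [3.141, 0.0, 1.498]
contact_force: [-0.6, 0.4, -2.0]
grip_width: 22.1
finger_force: 30.0
```

>>> arm_command([
  [0,0,0.4],
  [0,0,0.4],
  [0,0,0.2],
  [0,0,0.1],
  [0,0,0],
], gripper=[15,15,15,15,15], twist=[0,0,0,0,0])

```text
time: 9.57
tool_pos: [492.7, 70.9, 144.5]
tcp_rot: [3.141, 0.0, 1.498]
contact_force: [-0.2, -0.3, -1.9]
grip_width: 21.8
finger_force: 30.0
```

Run:
```python
from h import *
o=get_obs();print(o['tool_pos'],o['contact_force'],o['time'])
s=capture("scene");cv2.imwrite("pics/s2.png",cv2.convertScaleAbs(cv2.resize(s[250:360,250:370],None,fx=5,fy=5,interpolation=cv2.INTER_NEAREST),alpha=1.8)[:,:,::-1])
```

```text
[492.6686062   70.9255825  144.48546037] [-0.17861962 -0.27076618 -1.90187634] 9.575
```

View pics/s2.png

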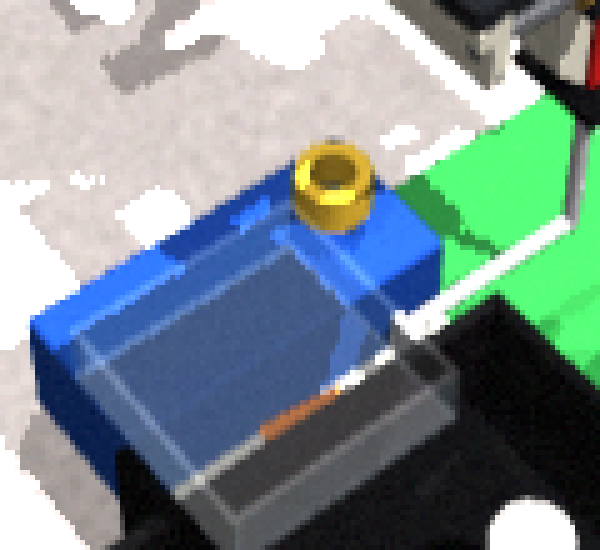

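The hook's level part lies in the gap with its bend at crop (575,220), and the buckle is at crop (300,410). Probing down.

>>> arm_command([
  [0,0,0.04],
  [0,0,0.04],
  [0,0,0.04],
  [0,0,0.04],
  [0,0,0],
], gripper=[15,15,15,15,15], twist=[0,0,0,0,0])

```text
time: 10.25
tool_pos: [492.5, 70.9, 140.3]
tcp_rot: [-3.141, 0.0, 1.498]
contact_force: [-0.8, -0.3, -1.9]
grip_width: 21.8
finger_force: 30.0
```

>>> arm_command([
  [0,0,0.04],
  [0,0,0.04],
  [0,0,0],
  [0,0,0],
  [0,0,0],
], gripper=[15,15,15,15,15], twist=[0,0,0,0,0])

```text
time: 10.88
tool_pos: [492.6, 71.0, 138.5]
tcp_rot: [3.142, 0.0, 1.498]
contact_force: [0.1, 0.8, -0.5]
grip_width: 22.0
finger_force: 30.0
```

>>> arm_command([
  [0,0,0.04],
  [0,0,0],
  [0,0,0],
  [0,0,0],
  [0,0,0],
], gripper=[15,15,15,15,15], twist=[0,0,0,0,0])

```text
time: 11.5
tool_pos: [492.6, 70.9, 137.5]
tcp_rot: [3.142, 0.0, 1.498]
contact_force: [-0.4, -0.5, -1.1]
grip_width: 21.9
finger_force: 30.0
```

>>> arm_command([
  [0,0,0.04],
  [0,0,0],
  [0,0,0],
  [0,0,0],
  [0,0,0],
], gripper=[15,15,15,15,15], twist=[0,0,0,0,0])

```text
time: 12.12
tool_pos: [492.6, 70.9, 136.5]
tcp_rot: [3.142, 0.0, 1.498]
contact_force: [-0.9, 0.6, -1.4]
grip_width: 21.9
finger_force: 30.0
```

>>> arm_command([
  [0,0,0.04],
  [0,0,0],
  [0,0,0],
  [0,0,0],
  [0,0,0],
], gripper=[15,15,15,15,15], twist=[0,0,0,0,0])

```text
time: 12.75
tool_pos: [492.6, 70.9, 135.5]
tcp_rot: [3.142, 0.0, 1.498]
contact_force: [0.1, 0.1, -1.3]
grip_width: 22.1
finger_force: 30.0
```

>>> arm_command([
  [0,0,0.04],
  [0,0,0],
  [0,0,0],
  [0,0,0],
  [0,0,0],
], gripper=[15,15,15,15,15], twist=[0,0,0,0,0])

```text
time: 13.38
tool_pos: [492.6, 70.9, 134.5]
tcp_rot: [3.141, 0.0, 1.498]
contact_force: [-0.2, 1.1, -1.0]
grip_width: 21.9
finger_force: 30.0
```

>>> arm_command([
  [0,0,0.04],
  [0,0,0],
  [0,0,0],
  [0,0,0],
  [0,0,0],
], gripper=[15,15,15,15,15], twist=[0,0,0,0,0])

```text
time: 14.0
tool_pos: [492.6, 70.9, 133.5]
tcp_rot: [3.141, 0.0, 1.498]
contact_force: [-0.7, -0.4, -2.1]
grip_width: 22.0
finger_force: 30.0
```

>>> arm_command([
  [0,0,0.04],
  [0,0,0],
  [0,0,0],
  [0,0,0],
  [0,0,0],
], gripper=[15,15,15,15,15], twist=[0,0,0,0,0])

```text
time: 14.62
tool_pos: [492.6, 71.0, 132.5]
tcp_rot: [3.141, 0.0, 1.498]
contact_force: [-0.9, -1.2, -1.6]
grip_width: 21.9
finger_force: 30.0
```

>>> arm_command([
  [0,0,0.04],
  [0,0,0],
  [0,0,0],
  [0,0,0],
  [0,0,0],
], gripper=[15,15,15,15,15], twist=[0,0,0,0,0])

```text
time: 15.25
tool_pos: [492.6, 70.9, 131.5]
tcp_rot: [3.141, 0.0, 1.498]
contact_force: [-0.2, 0.9, -1.0]
grip_width: 21.8
finger_force: 30.0
```

>>> arm_command([
  [0,0,0.04],
  [0,0,0],
  [0,0,0],
  [0,0,0],
  [0,0,0],
], gripper=[15,15,15,15,15], twist=[0,0,0,0,0])

```text
time: 15.88
tool_pos: [492.6, 70.9, 130.5]
tcp_rot: [3.142, 0.0, 1.498]
contact_force: [0.3, 0.2, -2.1]
grip_width: 21.9
finger_force: 30.0
```

Run:
```python
from h import *
o=get_obs();p=o['tool_pos'];print(p,o['contact_force'])
for z in (25,30,35,40,45): print(z,proj("scene",[492.7,70.9,z]))
f=[(get_obs()['contact_force']) for _ in range(1)]
s=capture("scene");cv2.imwrite("pics/s3.png",cv2.convertScaleAbs(cv2.resize(s[250:350,300:400],None,fx=6,fy=6,interpolation=cv2.INTER_NEAREST),alpha=1.3)[:,:,::-1])
print(proj("scene",[492.7,70.9,p[2]+19-31]),"flange underside center", proj("scene",[492.7,70.9,p[2]+19+25]),"handle top")
```

```text
[492.57060601  70.94945518 130.45888828] [ 0.33997459  0.18531364 -2.06575826]
25 [[362.12178224 297.94845869]]
30 [[362.32454729 296.42363447]]
35 [[362.52891882 294.88672925]]
40 [[362.734916   293.33759888]]
45 [[362.94255831 291.77609692]]
[[366.19625369 267.30780911]] flange underside center [[368.96265994 246.50401022]] handle top
```

View pics/s3.png

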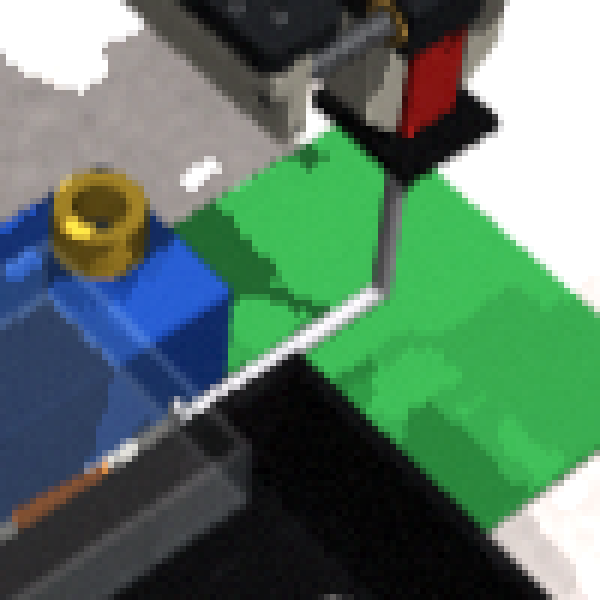

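>>> arm_command([
  [0,0,0.04],
  [0,0,0],
  [0,0,0],
  [0,0,0],
  [0,0,0],
], gripper=[15,15,15,15,15], twist=[0,0,0,0,0])

```text
time: 16.55
tool_pos: [492.6, 71.0, 129.4]
tcp_rot: [-3.142, 0.0, 1.498]
contact_force: [-0.7, -0.6, -1.3]
grip_width: 21.8
finger_force: 30.0
```

>>> arm_command([
  [0,0,0.04],
  [0,0,0],
  [0,0,0],
  [0,0,0],
  [0,0,0],
], gripper=[15,15,15,15,15], twist=[0,0,0,0,0])

```text
time: 17.18
tool_pos: [492.6, 71.0, 128.5]
tcp_rot: [3.142, 0.0, 1.498]
contact_force: [-0.3, -0.1, -0.4]
grip_width: 22.1
finger_force: 30.0
```

>>> arm_command([
  [0,0,0.04],
  [0,0,0],
  [0,0,0],
  [0,0,0],
  [0,0,0],
], gripper=[15,15,15,15,15], twist=[0,0,0,0,0])

```text
time: 17.8
tool_pos: [492.6, 70.9, 127.5]
tcp_rot: [3.141, 0.0, 1.498]
contact_force: [-0.1, 0.9, 1.3]
grip_width: 21.5
finger_force: 30.0
```

Contact is at TCP z ≈128.3. Next I raise 15 mm, go 73 mm in over the buckle, then lower to about 2 mm above the liner behind it.

>>> arm_command([
  [0,0,-0.3],
  [0,0,-0.3],
  [0,0.1,0],
  [0,0.3,0],
  [0,0.5,0],
], gripper=[15,15,15,15,15], twist=[0,0,0,0,0])

```text
time: 18.42
tool_pos: [515.6, 69.3, 142.3]
tcp_rot: [-3.141, 0.0, 1.498]
contact_force: [0.9, 0.2, -0.5]
grip_width: 22.0
finger_force: 30.0
```

>>> arm_command([
  [0,0.6,0],
  [0,0.6,0],
  [0,0.5,0],
  [0,0.3,0],
  [0,0.04,0],
], gripper=[15,15,15,15,15], twist=[0,0,0,0,0])

```text
time: 19.05
tool_pos: [566.2, 65.5, 142.2]
tcp_rot: [-3.141, 0.0, 1.498]
contact_force: [-0.3, 0.1, -1.5]
grip_width: 21.7
finger_force: 30.0
```

Run:
```python
from h import *
o=get_obs();p=o['tool_pos'];print(p,o['contact_force'],o['moment'],o['time'])
yaw=np.radians(-4.17);M=np.array([542.3,67.7]);X=np.array([np.cos(yaw),np.sin(yaw)]);Y=np.array([-X[1],X[0]])
print((p[:2]-M)@X+85,(p[:2]-M)@Y)
```

```text
[566.17632263  65.53566386 142.16834231] [-0.3142776   0.07618096 -1.54626309] [-0.00707587 -0.05900422  0.01881853] 19.05
108.97049641128783 -0.4224159203548294
```

Clear passage. Lowering behind the buckle.

>>> arm_command([
  [0,0,0.12],
  [0,0,0.12],
  [0,0,0.08],
  [0,0,0],
  [0,0,0],
], gripper=[15,15,15,15,15], twist=[0,0,0,0,0])

```text
time: 19.68
tool_pos: [565.9, 65.6, 134.6]
tcp_rot: [3.141, 0.0, 1.498]
contact_force: [-0.0, 0.0, -1.1]
grip_width: 21.9
finger_force: 30.0
```

>>> arm_command([
  [0,0,0.08],
  [0,0,0.08],
  [0,0,0],
  [0,0,0],
  [0,0,0],
], gripper=[15,15,15,15,15], twist=[0,0,0,0,0])

```text
time: 20.3
tool_pos: [565.9, 65.6, 130.5]
tcp_rot: [3.141, 0.0, 1.498]
contact_force: [0.9, -0.6, -1.1]
grip_width: 21.8
finger_force: 30.0
```

>>> arm_command([
  [0,-0.2,0],
  [0,-0.3,0],
  [0,-0.4,0],
  [0,-0.4,0],
  [0,-0.4,0],
], gripper=[15,15,15,15,15], twist=[0,0,0,0,0])

```text
time: 20.92
tool_pos: [522.7, 68.8, 130.5]
tcp_rot: [3.142, 0.0, 1.498]
contact_force: [0.2, -0.8, -1.6]
grip_width: 22.1
finger_force: 30.0
```

```bash
cat >> h.py <<'E'
def buckle(roi=(280,270,400,350)):
    s=capture("scene"); yaw=np.radians(-4.17);M=np.array([542.3,67.7]);X=np.array([np.cos(yaw),np.sin(yaw)]);Y=np.array([-X[1],X[0]])
    c=big(mask(s,(5,130,40),(16,255,255),roi)); o=get_obs();p=o['tool_pos']
    print("blade x,y",(p[:2]-M)@X+85,(p[:2]-M)@Y,"z",p[2],"t",o['time'])
    for k in c[:3]:
        q=onz("scene",k[:,0],15)[:,:2]-M; print(cv2.boundingRect(k),"x",(q@X).min().round(),(q@X).max().round(),"y",(q@Y).min().round(),(q@Y).max().round())
    return s
E
python3 -c "
from h import *
buckle()"
```

```text
blade x,y 64.04799584910577 -0.2738995175319634 z 130.4246994189567 t 20.975
(319, 318, 10, 7) x 32.0 54.0 y -11.0 -10.0
(315, 327, 1, 1) x 65.0 65.0 y -10.0 -10.0
```

>>> arm_command([
  [0,-0.4,0],
  [0,-0.4,0],
  [0,-0.4,0],
  [0,-0.4,0],
  [0,-0.4,0.02],
], gripper=[15,15,15,15,15], twist=[0,0,0,0,0])

```text
time: 21.6
tool_pos: [473.0, 72.4, 130.0]
tcp_rot: [3.141, 0.0, 1.498]
contact_force: [0.8, -0.8, -0.9]
grip_width: 22.1
finger_force: 30.0
```

>>> arm_command([
  [0,-0.4,0],
  [0,-0.3,0],
  [0,-0.1,0],
  [0,0,0.04],
  [0,0,0.04],
], gripper=[15,15,15,15,15], twist=[0,0,0,0,0])

```text
time: 22.22
tool_pos: [454.0, 73.7, 127.9]
tcp_rot: [3.141, 0.0, 1.498]
contact_force: [0.2, -0.7, -0.4]
grip_width: 22.1
finger_force: 30.0
```

```bash
python3 -c "
from h import *
s=buckle();print(get_obs()['contact_force'])
cv2.imwrite('pics/s4.png',cv2.convertScaleAbs(cv2.resize(s[240:350,300:420],None,fx=5,fy=5,interpolation=cv2.INTER_NEAREST),alpha=1.3)[:,:,::-1])"
```

```text
blade x,y -3.664343827034088 -0.4147115994703534 z 127.70833498985617 t 22.275
(351, 305, 11, 9) x -37.0 -17.0 y 1.0 14.0
(354, 302, 1, 1) x -35.0 -35.0 y -8.0 -8.0
(348, 303, 5, 4) x -31.0 -19.0 y -9.0 -8.0
[ 0.49883981 -0.14529073 -1.87833969]
```

View pics/s4.png

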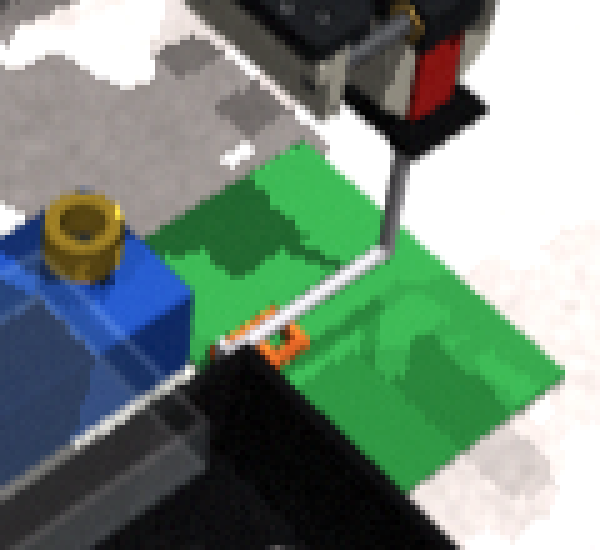

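The buckle is on the mat, at crop (270,345), ahead of the blade. I'll drag it another 35 mm for margin.

>>> arm_command([
  [0,-0.3,0],
  [0,-0.4,0],
  [0,-0.4,0],
  [0,-0.3,0],
  [0,0,0],
], gripper=[15,15,15,15,15], twist=[0,0,0,0,0])

```text
time: 22.9
tool_pos: [418.2, 76.4, 128.1]
tcp_rot: [-3.142, 0.0, 1.498]
contact_force: [-0.1, -0.4, -0.9]
grip_width: 21.6
finger_force: 30.0
```

```bash
python3 -c "
from h import *
s=buckle((320,250,420,350));print(get_obs()['contact_force'])"
```

```text
blade x,y -38.90203159631959 -0.36683967597488387 z 128.1260737749541 t 22.95
(362, 296, 13, 13) x -74.0 -38.0 y 1.0 14.0
(365, 294, 2, 1) x -69.0 -67.0 y -10.0 -8.0
(363, 296, 1, 1) x -60.0 -60.0 y -8.0 -8.0
[ 0.42982363 -0.00638236 -1.08717792]
```

>>> arm_command([
  [0,0.16,0],
  [0,0,-0.4],
  [0,0,-0.8],
  [0,0,-1],
  [0,0,-1],
], gripper=[15,15,15,15,15], twist=[0,0,0,0,0])

```text
time: 23.58
tool_pos: [422.9, 76.0, 209.3]
tcp_rot: [3.141, 0.0, 1.498]
contact_force: [1.0, 0.2, -1.6]
grip_width: 21.6
finger_force: 30.0
```

>>> arm_command([
  [0,0,-1],
  [0,0,-1],
  [0,0,-1],
  [0,0,-0.96],
  [0,0,0],
], gripper=[15,15,15,15,15], twist=[0,0,0,0,0])

```text
time: 24.2
tool_pos: [423.6, 76.0, 308.7]
tcp_rot: [3.137, -0.0, 1.498]
contact_force: [-0.4, -0.1, -0.9]
grip_width: 21.8
finger_force: 30.0
```

```bash
python3 -c "
from h import *
buckle((320,250,420,350));plan([460.7,-211.1,307],82.05,20)"
```

```text
blade x,y -34.66397568156273 -0.38498139368319817 z 307.30117459478 t 24.25
(356, 294, 19, 14) x -74.0 -37.0 y -10.0 14.0
n 20 twist/row 0.038 delta [  37.8 -287.1   -0.3] -3.79
[[-0.57, 0.12, 0.0], [-0.57, 0.12, 0.0], [-0.57, 0.12, 0.0], [-0.57, 0.12, 0.0], [-0.57, 0.12, 0.0]]
[[-0.57, 0.13, 0.0], [-0.56, 0.13, 0.0], [-0.56, 0.13, 0.0], [-0.56, 0.13, 0.0], [-0.56, 0.13, 0.0]]
[[-0.56, 0.14, 0.0], [-0.56, 0.14, 0.0], [-0.56, 0.14, 0.0], [-0.56, 0.14, 0.0], [-0.56, 0.14, 0.0]]
[[-0.56, 0.15, 0.0], [-0.56, 0.15, 0.0], [-0.56, 0.15, 0.0], [-0.56, 0.15, 0.0], [-0.56, 0.15, 0.0]]
```

>>> arm_command([
  [-0.57,0.12,0],
  [-0.57,0.12,0],
  [-0.57,0.12,0],
  [-0.57,0.12,0],
  [-0.57,0.12,0],
], gripper=[15,15,15,15,15], twist=[0.04,0.04,0.04,0.04,0.04])

```text
time: 24.88
tool_pos: [432.1, 2.6, 306.9]
tcp_rot: [-3.141, 0.0, 1.48]
contact_force: [-0.1, -0.5, -0.6]
grip_width: 21.6
finger_force: 30.0
```

>>> arm_command([
  [-0.57,0.13,0],
  [-0.56,0.13,0],
  [-0.56,0.13,0],
  [-0.56,0.13,0],
  [-0.56,0.13,0],
], gripper=[15,15,15,15,15], twist=[0.04,0.04,0.04,0.04,0.04])

```text
time: 25.5
tool_pos: [441.5, -68.6, 306.9]
tcp_rot: [3.142, 0.0, 1.463]
contact_force: [0.5, -0.1, -0.7]
grip_width: 21.9
finger_force: 30.0
```

>>> arm_command([
  [-0.56,0.14,0],
  [-0.56,0.14,0],
  [-0.56,0.14,0],
  [-0.56,0.14,0],
  [-0.56,0.14,0],
], gripper=[15,15,15,15,15], twist=[0.04,0.04,0.04,0.04,0.04])

```text
time: 26.12
tool_pos: [450.9, -140.2, 307.0]
tcp_rot: [3.142, 0.0, 1.446]
contact_force: [-0.2, -0.4, -1.4]
grip_width: 21.8
finger_force: 30.0
```

>>> arm_command([
  [-0.56,0.15,0],
  [-0.56,0.15,0],
  [-0.56,0.15,0],
  [-0.56,0.15,0],
  [-0.56,0.15,0],
], gripper=[15,15,15,15,15], twist=[0.04,0.04,0.04,0.04,0])

```text
time: 26.75
tool_pos: [460.3, -212.0, 307.0]
tcp_rot: [3.142, 0.0, 1.432]
contact_force: [0.1, -0.6, -1.9]
grip_width: 21.8
finger_force: 30.0
```

>>> arm_command([
  [0,0,0],
  [0,0,0],
  [0,0,0],
  [0,0,0],
  [0,0,0],
], gripper=[15,15,15,15,15], twist=[0,0,0,0,0])

```text
time: 27.38
tool_pos: [460.2, -210.8, 307.1]
tcp_rot: [3.141, 0.0, 1.432]
contact_force: [-0.1, -0.2, -0.2]
grip_width: 21.7
finger_force: 30.0
```

```bash
python3 -c "
from h import *
o=get_obs();print(np.degrees(o['tcp_rot']));plan([460.7,-211.1,158],82.05,10)"
```

```text
[1.79991497e+02 7.75747953e-03 8.20606461e+01]
n 10 twist/row 0.0 delta [   0.5   -0.3 -149.1] -0.01
[[-0.0, 0.0, 0.6], [-0.0, 0.0, 0.6], [-0.0, 0.0, 0.6], [-0.0, 0.0, 0.6], [-0.0, 0.0, 0.6]]
[[-0.0, 0.0, 0.6], [-0.0, 0.0, 0.6], [-0.0, 0.0, 0.6], [-0.0, 0.0, 0.6], [-0.0, 0.0, 0.6]]
```

Aligned to within 0.5 mm. Lowering.

>>> arm_command([
  [-0.01,0.02,0.6],
  [0,0,0.8],
  [0,0,0.8],
  [0,0,0.7],
  [0,0,0.5],
], gripper=[15,15,15,15,15], twist=[0,0,0,0,0])

```text
time: 28.0
tool_pos: [460.5, -211.2, 221.2]
tcp_rot: [-3.141, -0.0, 1.432]
contact_force: [-0.6, -0.1, 0.2]
grip_width: 22.0
finger_force: 30.0
```

>>> arm_command([
  [0,0,0.6],
  [0,0,0.6],
  [0,0,0.6],
  [0,0,0.4],
  [0,0,0.2],
], gripper=[15,15,15,15,15], twist=[0,0,0,0,0])

```text
time: 28.62
tool_pos: [460.6, -211.4, 161.6]
tcp_rot: [-3.141, -0.0, 1.432]
contact_force: [0.3, -0.2, -1.0]
grip_width: 21.9
finger_force: 30.0
```

>>> arm_command([
  [0,0,0.08],
  [0,0,0.04],
  [0,0,0],
  [0,0,0],
  [0,0,0],
], gripper=[15,15,15,15,15], twist=[0,0,0,0,0])

```text
time: 29.25
tool_pos: [460.7, -211.4, 159.1]
tcp_rot: [3.141, 0.0, 1.432]
contact_force: [-0.6, -0.4, -1.2]
grip_width: 21.9
finger_force: 30.0
```

>>> arm_command([
  [0,0,0.04],
  [0,0,0.04],
  [0,0,0],
  [0,0,0],
  [0,0,0],
], gripper=[15,15,15,15,15], twist=[0,0,0,0,0])

```text
time: 29.88
tool_pos: [460.7, -211.4, 157.0]
tcp_rot: [3.141, 0.0, 1.432]
contact_force: [-0.4, 0.1, -0.2]
grip_width: 21.6
finger_force: 30.0
```

>>> arm_command([
  [0,0,0],
  [0,0,0],
  [0,0,0],
  [0,0,0],
  [0,0,0],
], gripper=[30,50,91.8,91.8,91.8], twist=[0,0,0,0,0])

```text
time: 30.5
tool_pos: [460.6, -211.4, 157.0]
tcp_rot: [3.142, 0.0, 1.432]
contact_force: [0.0, 0.8, -0.1]
grip_width: 65.4
finger_force: 0.0
```

>>> arm_command([
  [0,0,0],
  [0,0,0],
  [0,0,0],
  [0,0,0],
  [0,0,0],
], gripper=[91.8,91.8,91.8,91.8,91.8], twist=[0,0,0,0,0])

```text
time: 31.12
tool_pos: [460.6, -211.4, 157.0]
tcp_rot: [3.142, 0.0, 1.432]
contact_force: [0.4, -0.3, -0.5]
grip_width: 91.8
finger_force: 0.0
```

>>> arm_command([
  [0,0,-0.4],
  [0,0,-0.8],
  [0,0,-1],
  [0,0,-1],
  [0,0,-1],
], gripper=[91.8,91.8,91.8,91.8,91.8], twist=[0,0,0,0,0])

```text
time: 31.75
tool_pos: [460.6, -211.4, 263.6]
tcp_rot: [3.141, 0.0, 1.432]
contact_force: [1.1, 0.4, -0.1]
grip_width: 91.9
finger_force: 0.0
```

>>> arm_command([
  [-0.7,-0.7,0],
  [-0.7,-0.7,0],
  [-0.7,-0.7,0],
  [-0.7,-0.7,0],
  [0,0,0],
], gripper=[91.8,91.8,91.8,91.8,91.8], twist=[0,0,0,0,0])

```text
time: 32.38
tool_pos: [380.9, -271.8, 262.7]
tcp_rot: [3.141, 0.001, 1.43]
contact_force: [0.8, -0.1, 0.1]
grip_width: 92.0
finger_force: 0.0
```

```bash
python3 -c "
from h import *
s=buckle((320,250,420,350))
cv2.imwrite('pics/s5.png',s[:,:,::-1])
r=(250,140,310,200);c=big(mask(s,(0,150,60),(8,255,255),r)|mask(s,(172,150,60),(180,255,255),r))[0];print(cv2.minAreaRect(c),cv2.boundingRect(c))"
```

```text
blade x,y -50.66527121223004 -349.7604193501864 z 262.6375946755728 t 32.425
(356, 294, 19, 14) x -74.0 -37.0 y -10.0 14.0
((284.9420471191406, 170.15664672851562), (24.551776885986328, 11.673674583435059), 76.60750579833984) (277, 158, 13, 26)
```

View pics/s5.png

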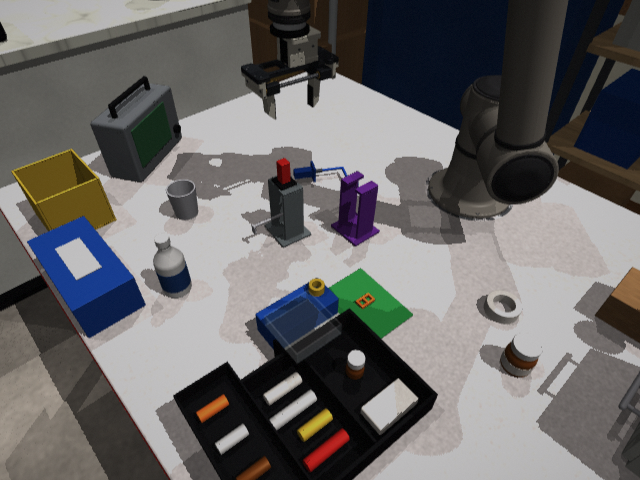

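The hook is back on its stand at (284,171), the buckle lies on the mat at (365,300), and the bystanders have not moved. Handing in.

```bash
python3 -c "
from plant import *
print(close_job())"
```

```text
the job is handed in; nothing more can be done
None
```

The buckle lies flat on the green mat, about 55 mm in front of the gap's mouth, the hook hangs released on its stand, and the job is handed in at about 32 s; the hand-in did not report a verdict.

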